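# Make up a wall-fixing kit and a packing kit

## Robot

A 6-joint arm with a two-finger parallel gripper is mounted at the origin on a cart in front of the work surface, level with it; the furniture and walls round the work are solid. World frame = base frame: x ahead of the robot, y to its left, z up, the work surface at z = 0. Lengths are in mm, angles in rad, forces in N, time in s.
With the tool pointing down it reaches from about 400 to 925 mm from the base axis. Payload 12.5 kg.
Tool frame: the origin (TCP) lies at the very end of the fingers, on their centre line; the grasp point (between the pads) lies 19 mm behind it; z points along the fingers, y is the line along which they close (so a half turn about z gives the same grasp; the last joint's range is limited). The gripper opens to 95 mm and grips with 3 to 60 N. Pads are 20 mm wide; open, the fingers measure 119 mm over their backs; the gripper's body (75 mm by 180 mm) begins 59 mm behind the grasp point.
Start: joints at [-1.399, 0.491, 1.559, -0, 1.092, -0.106], TCP at [171.423, -601.05, 214.661] pointing down, gripper open.
Joint ranges: [-3.1, 3.1], [-0.84, 2.19], [0.05, 2.79], [-1.13, 4.28], [0.06, 2.93], [-2.69, 2.69]. Speed limits (rad/s): [2.22, 2.22, 2.79, 3.14, 3.14, 3.14].

## Interface

Orientations are given as [roll, pitch, yaw] about the fixed x, y, z axes, in that order (R = Rz(yaw) Ry(pitch) Rx(roll)).
In Python, from cell import state, imaging, env, spot_in, mark_of gives the robot as it stands. The module is installed in compiled form; this text tells all that it offers.
- The arm moves only by the tool step_arm, never from a script. Its argument "increments" is a list of rows, each an object with "slide": the shift along the tool's x, y, z in m, a list of three; "roll": the turn about the tool's z in rad. A call has 1 to 5 rows; each row is the pose to reach, as a shift and turn from the pose commanded when the call began, along the tool's axes at that moment; what a row does not reach only later rows make up. A row lasts 1/8 s, in which the tool goes at most 62.5 mm and 10.7 degrees, less where a joint would pass 70% of its speed; a pose out of reach is approached as far as the arm can. A call with a gripper value outside its range is refused whole. "fingers" is the opening, from 0 (shut) to 1 (fully open), set as the call begins (left out, the last holds). The fingers move at their own pace and stop on an object; the grip force is fixed at half the most. Time passes only in rows, so rows that repeat a pose let the fingers close. It gives the time, the measured TCP pose, the force, the opening and the grip force at its end, in the units of the state.
- state(): the state, without advancing time (a new reading comes with each control period).
- imaging.read_camera(name): name is "side" or "top" or "wrist"; returns a dict with "color" (400x640x3 uint8, red, green, blue), "z_map" (400x640 float32, mm along the optical axis (not along the pixel's ray), 0 where there is no reading), "intrinsics" (3x3 intrinsics, pixels), "camera_from_world" (4x4, takes a point from world to camera coordinates). Camera axes: x right, y up, looking along -z (the intrinsics and any distortion apply to the point x, -y, -z); pixel columns grow to the right and rows downward; lengths in mm; the calibration is good to about 2 mm. A picture is of the moment at which its call begins.
- env.job_done(): hands the job in; it is judged then, once.
Trained networks look in the newest picture that a camera, given by its name, has taken for a name from the list of things; names that differ only in an ending like _2 or _b are one class to them, and where a whole thing is asked for, a point or a joint stands for the part that bears it (a point fixed in the world has none). Each returns a list of dicts, best first, with "confidence" (0 to 1); they miss things now and then, are a little off and sometimes report something else, mostly with a low value. They report only what shows in the picture. A call takes as long as a camera call.
- spot_in(camera, target): "bbox" ([left, top, right, bottom] in pixels, round what is visible of it).
- mark_of(camera, target): "uv" ([column, row] in pixels: a listed point, or the origin of a listed thing).
The state is a dict: "t": time; "joints": joint angles; "qvel": joint speeds; "tau": joint torques, N m; "eef_pos": TCP position; "tcp_rot": TCP orientation; "ft_force": force on the tool from outside, world axes, zero at the start; "moment": the same for the moment, N m; "opening": opening from 0.0 (shut) to 1.0 (fully open); "grip_force": force on a finger pad.
Only numpy, scipy, OpenCV 4.12 (cv2) and the standard library are available. Lean on these libraries where they do the work, as an engineer would, in place of code of your own. Each camera call takes 0.05 s, during which the arm holds its last target. There are 200 camera calls.

## Task

Make up the two kits from the stock lying on the bench. Blue tray: the thick white marker lying in the long compartment, and the red wall plug and the bolt in the two small compartments, one in each. Yellow tray: the roll of black tape lying flat in one compartment and the small white carton standing upright in the other; everything must rest on the tray floor, and the masking tape, the label roll and the thin pen stay where they are.

Things in the scene. Friction and masses are not known exactly. Their poses are not given: they have to be found in the camera images.
- kit_blue: Fixed open blue tray, outside 146 (x) x 178 (y) mm, walls 20 mm high, 3 thick; floor top 3 mm above the bench. Origin: centre of underside, z up. Dividers 4 mm thick, tops 12 mm above the bench. Long compartment: clear 68 x 172 mm, centre x +36, y 0. Two small ones: clear 68 (x) x 84 (y) mm, centres x -36, y +44 and -44 mm.
- kit_yellow: Fixed open yellow tray, outside 106 (x) x 220 (y) mm, walls 20 mm high, 3 thick; floor top 3 mm above the bench. Origin: centre of underside, z up. A divider 4 mm thick, top 12 mm above the bench, makes two compartments, clear 100 (x) x 105 (y) mm, centres x 0, y +54.5 and -54.5 mm.
- marker_mid (a point): Thick white marker pen with a black cap, 135 mm long, 17 mm across, lying on the bench. Point at its centre, 8 mm above what it lies on; its y axis runs along the pen. It may roll a little.
- wall_plug_mid (a point): Red plastic wall plug, 60 mm long, 14 mm across (17 at its collar), lying on the bench. Point at its centre, 7 mm above what it lies on; its y axis runs along the plug.
- bolt_mid (a point): Steel hex bolt with its nut run on to the other end, 62 mm long, shank 10 mm thick, head and nut 17 mm across flats (19.6 mm over corners), each 8 mm long at the ends, so 44 mm of shank is free between them. Lies level on head and nut. Point at the middle of the shank, 8.5 mm above what it lies on; its y axis runs along the bolt.
- black_tape_mid (a point): Roll of black tape lying flat, 57 mm in diameter, 19 mm high, solid for grasping (its hole cannot be entered). Point at its centre, 9.5 mm above what it lies on; z up.
- white_carton_mid (a point): Small closed off-white carton (a tan strip of tape over its top) standing on the bench, 77 mm along its x, 61 mm along its y, 63 mm high. Point at its centre, 31.5 mm above what it stands on; z up.
- masking_tape_mid (a point): Wide ring of pale tan masking tape lying flat, 96 mm in diameter, 25 mm high; not part of any kit, stays where it is. Point at its centre, 12.5 mm above the bench.
- label_roll_mid (a point): Small roll of cream labels lying flat, 54 mm in diameter, 25 mm high, a short tail of label sticking out to its -y; not part of any kit, stays where it is. Point at the centre of the roll, 12.5 mm above the bench.
- thin_pen_mid (a point): Thin pale ballpoint pen, 145 mm long, 11 mm across; not part of any kit, stays where it is. Point at its centre, 4.5 mm above the bench; its y axis runs along the pen.

How it is judged:
By the outcome, as a careful person would: the job done as asked, in the order asked, and still so for the second after the job is handed in, with the robot touching nothing.
It also fails if it takes over 112 s, if anything falls off the work surface, if the arm or the gripper's body presses on something with over 40 N, if the wrist force passes 120 N, or if a joint passes its speed limit or range.

## Working session

There is one attempt and no reset: what is moved stays moved. The work goes in short steps, Python scripts to look and compute and a tool call to move; the robot and the scene stay as the last step left them, time stands still between calls to the robot, and variables do not carry over. Pictures are saved under pics/ and viewed, at most 14 in all, crops included, and the job is handed in when it is done.

Besides the shell and the picture viewer there is one more tool, called after "Request:" in YAML: its name, and indented under it one key for each argument. step_arm: Moves the arm, as the interface text tells. Its arguments: {"type":"object","properties":{"increments":{"type":"array"},"fingers":{"type":"number"}},"required":["increments"]}

```bash
mkdir -p pics; cat > h.py <<'E'
import numpy as np, cv2
from cell import state, imaging, env, spot_in, mark_of
def ray(c,uv,z):
    K=c["intrinsics"];T=np.linalg.inv(c["camera_from_world"])
    p=np.linalg.inv(K)@[uv[0],uv[1],1]; d=T[:3,:3]@np.array([p[0],-p[1],-1]);o=T[:3,3]
    return o+d*(z-o[2])/d[2]
def cloud(c):
    K=c["intrinsics"];T=np.linalg.inv(c["camera_from_world"])
    v,u=np.mgrid[:400,:640];p=np.stack([u,v,np.ones_like(u)],-1)@np.linalg.inv(K).T
    z=c["z_map"][...,None]; P=np.concatenate([p[...,:1]*z,-p[...,1:2]*z,-z],-1)
    return P@T[:3,:3].T+T[:3,3]
Z=dict(kit_blue=0,kit_yellow=0,marker_mid=8,wall_plug_mid=7,bolt_mid=8.5,black_tape_mid=9.5,white_carton_mid=31.5,masking_tape_mid=12.5,label_roll_mid=12.5,thin_pen_mid=4.5)
E
python3 - <<'E'
from h import *
s=state();print(s)
for n in("top","side"):
    c=imaging.read_camera(n);cv2.imwrite(f"pics/{n}0.png",c["color"][...,::-1])
    print(n,np.linalg.inv(c["camera_from_world"])[:3,3].round())
    for k,z in Z.items():
        m=mark_of(n,k);b=spot_in(n,k)
        print(k,[(np.round(i["uv"]).tolist(),round(i["confidence"],2),ray(c,i["uv"],z)[:2].round().tolist()) for i in m[:2]],[(np.round(i["bbox"]).tolist(),round(i["confidence"],2)) for i in b[:1]])
E
```

```text
{'t': 0.0, 'joints': array([-1.39859099e+00,  4.91584603e-01,  1.55945397e+00,  2.49630407e-05,
        1.09166920e+00, -1.05604020e-01]), 'qvel': array([-0.00078045, -0.00029563,  0.00093856, -0.0005819 , -0.00044167,
        0.00101135]), 'tau': array([-1.41870983e-04, -6.12638497e+01, -2.58178747e+01,  6.92774914e-02,
        4.82942036e-02, -1.20532204e-04]), 'eef_pos': array([ 171.39047264, -600.79467515,  214.04462601]), 'tcp_rot': array([-3.14048608e+00, -1.39558209e-04,  2.77797757e-01]), 'ft_force': array([ 0.09147935,  0.59361762, -0.81990912]), 'moment': array([ 0.00239401, -0.02106444,  0.02652968]), 'grip_force': 0.0, 'opening': 0.9965070618582912}
top [ 462.   19. 1363.]
kit_blue [([365.0, 183.0], 0.69, [634.0, -146.0])] [([334.0, 158.0, 395.0, 204.0], 0.74)]
kit_yellow [([429.0, 197.0], 0.63, [590.0, -364.0])] [([239.0, 160.0, 315.0, 198.0], 0.84)]
marker_mid [([430.0, 199.0], 0.76, [581.0, -363.0])] [([411.0, 192.0, 447.0, 206.0], 0.49)]
wall_plug_mid [([208.0, 241.0], 0.52, [431.0, 372.0])] [([199.0, 238.0, 217.0, 244.0], 0.54)]
bolt_mid [([435.0, 243.0], 0.61, [434.
[... 783 characters left out ...]
 [([360.0, 167.0, 383.0, 178.0], 0.46)]
wall_plug_mid [([284.0, 346.0], 0.59, [427.0, 383.0])] [([268.0, 332.0, 300.0, 354.0], 0.81)]
bolt_mid [([284.0, 346.0], 0.57, [425.0, 383.0]), ([415.0, 176.0], 0.5, [442.0, -388.0])] [([413.0, 176.0, 419.0, 183.0], 0.46)]
black_tape_mid [] [([342.0, 236.0, 368.0, 256.0], 0.86)]
white_carton_mid [([326.0, 271.0], 0.87, [445.0, 205.0])] [([301.0, 246.0, 346.0, 299.0], 0.6)]
masking_tape_mid [] [([380.0, 190.0, 412.0, 211.0], 0.81)]
label_roll_mid [([370.0, 224.0], 0.73, [452.0, -39.0])] [([362.0, 216.0, 390.0, 236.0], 0.64)]
thin_pen_mid [([232.0, 314.0], 0.54, [554.0, 366.0]), ([353.0, 247.0], 0.4, [449.0, 64.0])] [([209.0, 288.0, 257.0, 337.0], 0.66)]
```

```bash
python3 - <<'E'
import cv2
a=cv2.imread("pics/top0.png")[145:265,180:460]
cv2.imwrite("pics/top0c.png",cv2.resize(a,(800,343),interpolation=cv2.INTER_CUBIC))
E
```

```text
(no output)
```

View pics/top0c.png

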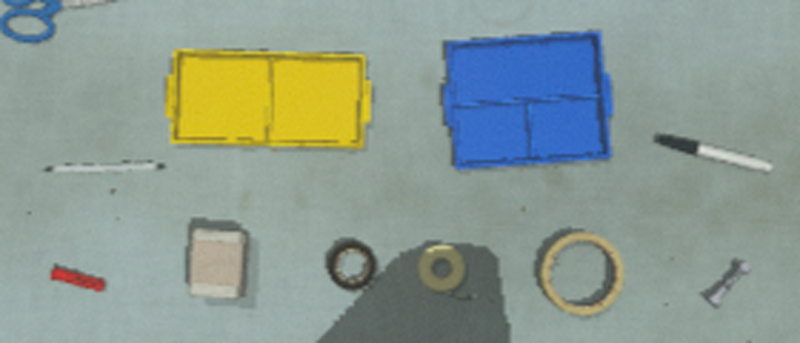

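View pics/side0.png

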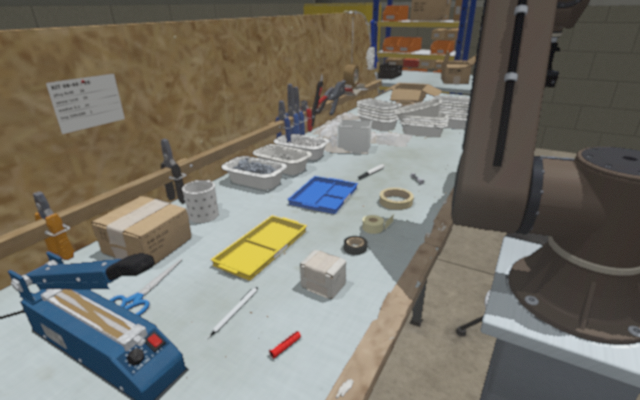

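```bash
cat >> h.py <<'E'
def fit(c,mask,z):
    """centre, long-axis yaw (deg), extents of masked pixels projected at height z"""
    v,u=np.nonzero(mask); P=np.array([ray(c,(a,b),z)[:2] for a,b in zip(u,v)],np.float32)
    (cx,cy),(w,h),_=r=cv2.minAreaRect(P); B=cv2.boxPoints(r)
    e=max((B[1]-B[0],B[2]-B[1]),key=np.linalg.norm)
    a=np.degrees(np.arctan2(e[1],e[0]))%180
    return np.round([cx,cy,a,max(w,h),min(w,h),len(P)],1)
def go(x,y,z,yaw,s=None):
    """slide (m) and roll for step_arm to reach the world pose, tool down"""
    s=s or state(); w=s["tcp_rot"][2]; d=np.array([x,y,z])-s["eef_pos"]
    r=(w-yaw+np.pi)%(2*np.pi)-np.pi
    sl=[d[0]*np.cos(w)+d[1]*np.sin(w), d[0]*np.sin(w)-d[1]*np.cos(w), -d[2]]
    print("slide",np.round(np.array(sl)/1e3,4).tolist(),"roll",round(r,3),"at",s["eef_pos"].round(1),"yaw",round(w,3),"j6 end~",round(np.arctan2(y,x)+1.571-yaw,2),"t",round(s["t"],2))
E
python3 - <<'E'
from h import *
c=imaging.read_camera("top");im=c["color"].astype(int);R,G,B=im[...,0],im[...,1],im[...,2]
def reg(m,x0,y0,x1,y1):
    o=np.zeros((400,640),bool);o[y0:y1,x0:x1]=1;return m&o
print("yellow",fit(c,reg((R-B>80),235,155,312,200),20))
print("blue",fit(c,reg((B-R>80),330,150,400,208),20))
P=cloud(c)
S=np.abs(im-cv2.medianBlur(c["color"],31).astype(int)).sum(-1)>60
print("plug",fit(c,reg((R-G>60),190,230,225,252),7))
print("marker",fit(c,reg(S,405,188,455,208),8))
print("bolt",fit(c,reg(S,425,232,447,255),8))
print("tape",fit(c,reg(S,292,226,313,250),9.5))
t=reg(P[...,2]>45,240,218,272,256);print("carton",fit(c,t,63),P[t][:,2].max())
go(583,-366,150,2.8)
E
```

```text
yellow [ 639.1  160.2   89.4  236.6  109.3 2263. ]
blue [ 643.2 -142.5   95.1  194.5  148.6 2378. ]
plug [426.4 377.4  76.9  58.6  12.7  67. ]
marker [ 585.6 -360.4   75.7  141.7   19.   172. ]
bolt [ 432.9 -376.8  135.2   61.9   25.7   83. ]
tape [445.6  60.1  27.7  69.5  57.7 212. ]
carton [456.3 208.4   0.9  88.9  60.1 444. ] 1363.3471533521963
slide [0.4602, -0.1132, 0.0647] roll -2.522 at [ 171.4 -601.1  214.7] yaw 0.278 j6 end~ -1.79 t 2.15
```

```bash
python3 - <<'E'
from h import *
go(584,-363,150,1.32)
E
```

```text
slide [0.462, -0.1158, 0.0647] roll -1.042 at [ 171.4 -601.1  214.7] yaw 0.278 j6 end~ -0.31 t 2.15
```

Request:
step_arm:
  increments:
    - {"slide":[0.462,-0.116,0.065],"roll":-1.042}
    - {"slide":[0.462,-0.116,0.065],"roll":-1.042}
    - {"slide":[0.462,-0.116,0.065],"roll":-1.042}
    - {"slide":[0.462,-0.116,0.065],"roll":-1.042}
    - {"slide":[0.462,-0.116,0.065],"roll":-1.042}

```text
t: 2.78
eef_pos: [441.2, -445.1, 172.3]
tcp_rot: [3.141, 0.0, 1.221]
ft_force: [-0.2, -0.6, 1.3]
opening: 1.001
grip_force: 0.0
```

```bash
python3 - <<'E'
from h import *
go(584,-363,150,1.32)
E
```

```text
slide [0.126, 0.1061, 0.0223] roll -0.099 at [ 441.2 -445.1  172.3] yaw 1.221 j6 end~ -0.31 t 2.77
```

Request:
step_arm:
  increments:
    - {"slide":[0.126,0.106,0.022],"roll":-0.1}
    - {"slide":[0.126,0.106,0.022],"roll":-0.1}
    - {"slide":[0.126,0.106,0.022],"roll":-0.1}
    - {"slide":[0.126,0.106,0.022],"roll":-0.1}

```text
t: 3.28
eef_pos: [584.7, -362.9, 149.5]
tcp_rot: [-3.141, -0.0, 1.319]
ft_force: [-0.8, -0.1, -0.1]
opening: 0.999
grip_force: 0.0
```

```bash
cat >> h.py <<'E'
def look(k,name,z=None):
    c=imaging.read_camera("wrist");z=Z[k] if z is None else z
    cv2.imwrite(f"pics/{name}.png",c["color"][...,::-1])
    for i in mark_of("wrist",k)[:2]: print("mark",np.round(i["uv"]),round(i["confidence"],2),ray(c,i["uv"],z).round(1))
    for i in spot_in("wrist",k)[:1]: print("box",np.round(i["bbox"]),round(i["confidence"],2))
    return c
def blob(c,k,zmin,zmax,z,lo=None):
    """fit of the points in the height band, inside the network's box"""
    b=spot_in("wrist",k)[0]["bbox"];P=cloud(c)
    m=(P[...,2]>zmin)&(P[...,2]<zmax)&(c["z_map"]>0);o=np.zeros_like(m)
    o[max(0,int(b[1])-4):int(b[3])+5,max(0,int(b[0])-4):int(b[2])+5]=1;m&=o
    n,L,st,_=cv2.connectedComponentsWithStats(m.astype(np.uint8));m=L==1+np.argmax(st[1:,4])
    Q=P[m];r=cv2.minAreaRect(Q[:,:2].astype(np.float32));B=cv2.boxPoints(r)
    e=max((B[1]-B[0],B[2]-B[1]),key=np.linalg.norm)
    print(k,"blob c",np.round(r[0],1),"yaw",round(np.arctan2(e[1],e[0])%np.pi,3),"size",np.round(r[1],1),"z",np.percentile(Q[:,2],[5,50,95]).round(1),len(Q))
E
python3 - <<'E'
from h import *
c=look("marker_mid","m1")
blob(c,"marker_mid",6,25,8)
print(state()["eef_pos"],np.linalg.inv(c["camera_from_world"])[:3,3])
E
```

```text
mark [315. 186.] 0.68 [ 582.9 -359.8    8. ]
box [313. 122. 325. 248.] 0.63
marker_mid blob c [ 586.6 -361.5] yaw 1.33 size [134.   15.6] z [10.7 15.2 17.2] 1757
[ 581.94050164 -365.72099666  150.61843289] [ 605.58890556 -284.68030816  320.48790527]
```

View pics/m1.png

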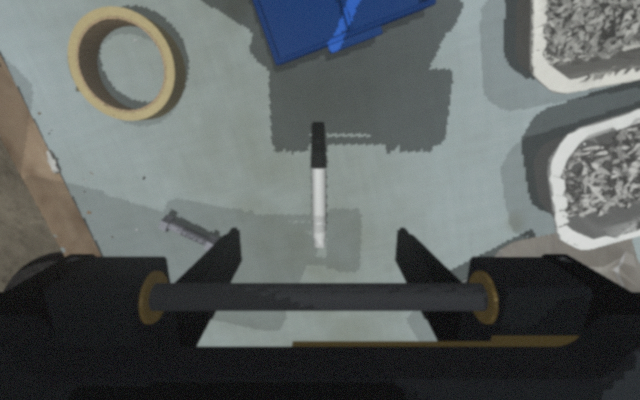

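```bash
python3 - <<'E'
from h import *
go(586,-361.5,2,1.33)
go(586,-361.5,2,1.33)
E
```

```text
slide [0.0051, 0.0029, 0.1486] roll -0.016 at [ 581.9 -365.7  150.6] yaw 1.314 j6 end~ -0.31 t 3.48
slide [0.0051, 0.0029, 0.1486] roll -0.016 at [ 581.9 -365.7  150.6] yaw 1.314 j6 end~ -0.31 t 3.48
```

Request:
step_arm:
  increments:
    - {"slide":[0.005,0.003,0.05],"roll":-0.016}
    - {"slide":[0.005,0.003,0.1],"roll":-0.016}
    - {"slide":[0.005,0.003,0.135],"roll":-0.016}
    - {"slide":[0.005,0.003,0.148],"roll":-0.016}
    - {"slide":[0.005,0.003,0.148],"roll":-0.016}
  fingers: 0.45

```text
t: 4.1
eef_pos: [586.7, -361.8, 2.9]
tcp_rot: [3.141, 0.0, 1.33]
ft_force: [0.1, 0.3, 1.4]
opening: 0.53
grip_force: 0.0
```

Request:
step_arm:
  increments:
    - {"slide":[0,0,0],"roll":0}
    - {"slide":[0,0,0],"roll":0}
    - {"slide":[0,0,0],"roll":0}
    - {"slide":[0,0,0],"roll":0}
    - {"slide":[0,0,0],"roll":0}
  fingers: 0

```text
t: 4.72
eef_pos: [587.0, -360.9, 2.9]
tcp_rot: [3.141, 0.0, 1.331]
ft_force: [-2.1, 1.0, 5.5]
opening: 0.157
grip_force: 30.0
```

```bash
python3 - <<'E'
from h import *
go(676,-200,120,1.64)
E
```

```text
slide [0.1774, 0.0483, -0.1171] roll -0.309 at [ 587.  -360.9    2.9] yaw 1.331 j6 end~ -0.36 t 4.72
```

Request:
step_arm:
  increments:
    - {"slide":[0,0,-0.05],"roll":0}
    - {"slide":[0.04,0.01,-0.09],"roll":-0.1}
    - {"slide":[0.1,0.03,-0.117],"roll":-0.25}
    - {"slide":[0.15,0.048,-0.117],"roll":-0.31}
    - {"slide":[0.177,0.048,-0.117],"roll":-0.31}

```text
t: 5.35
eef_pos: [677.1, -197.6, 119.7]
tcp_rot: [3.14, 0.0, 1.645]
ft_force: [-1.0, 0.4, -0.7]
opening: 0.159
grip_force: 30.0
```

```bash
python3 - <<'E'
from h import *
c=imaging.read_camera("wrist");cv2.imwrite("pics/w2.png",c["color"][...,::-1])
im=c["color"].astype(int);P=cloud(c)
m=(im[...,2]-im[...,0]>60)&(P[...,2]>15)&(P[...,2]<25)&(c["z_map"]>0)
print(m.sum(),cv2.minAreaRect(P[m][:,:2].astype(np.float32)))
np.save("p2.npy",P[m])
print(state()["opening"]);go(676,-140,120,1.64)
E
```

```text
5153 ((644.2539672851562, -140.75106811523438), (149.97755432128906, 195.62005615234375), 5.202150821685791)
0.1577889766606407
slide [0.0551, 0.0031, -0.0007] roll 0.005 at [ 677.  -195.2  119.3] yaw 1.645 j6 end~ -0.27 t 5.4
```

View pics/w2.png

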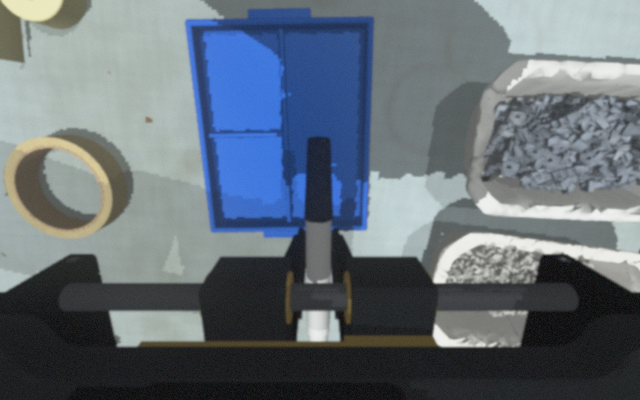

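```bash
python3 - <<'E'
from h import *
go(680,-137.5,6.3,1.66)
E
```

```text
slide [0.0573, 0.0073, 0.113] roll -0.015 at [ 677.  -195.2  119.3] yaw 1.645 j6 end~ -0.29 t 5.4
```

Request:
step_arm:
  increments:
    - {"slide":[0.057,0.007,0],"roll":-0.015}
    - {"slide":[0.057,0.007,0.03],"roll":-0.015}
    - {"slide":[0.057,0.007,0.08],"roll":-0.015}
    - {"slide":[0.057,0.007,0.106],"roll":-0.015}
    - {"slide":[0.057,0.007,0.113],"roll":-0.015}

```text
t: 6.02
eef_pos: [676.9, -142.8, 5.3]
tcp_rot: [-3.137, -0.002, 1.656]
ft_force: [-9.0, 2.8, 25.6]
opening: 0.154
grip_force: 29.9
```

Request:
step_arm:
  increments:
    - {"slide":[0,0,0],"roll":0}
    - {"slide":[0,0,0],"roll":0}

```text
t: 6.28
eef_pos: [678.9, -143.3, 7.0]
tcp_rot: [3.141, 0.0, 1.656]
ft_force: [0.0, 0.0, 0.1]
opening: 0.153
grip_force: 30.0
```

Request:
step_arm:
  increments:
    - {"slide":[0,0,0.001],"roll":0}
    - {"slide":[0,0,0.001],"roll":0}

```text
t: 6.52
eef_pos: [678.6, -143.1, 5.5]
tcp_rot: [3.141, 0.0, 1.656]
ft_force: [-0.4, -0.2, 0.3]
opening: 0.158
grip_force: 30.0
```

Request:
step_arm:
  increments:
    - {"slide":[0,0,0],"roll":0}
    - {"slide":[0,0,0],"roll":0}
    - {"slide":[0,0,0],"roll":0}
  fingers: 0.3

```text
t: 6.9
eef_pos: [678.5, -143.0, 5.4]
tcp_rot: [3.142, 0.0, 1.656]
ft_force: [0.3, -0.1, -0.2]
opening: 0.298
grip_force: 0.0
```

Request:
step_arm:
  increments:
    - {"slide":[0,0,-0.03],"roll":0}
    - {"slide":[0,0,-0.09],"roll":0}
    - {"slide":[0,0,-0.14],"roll":0}
    - {"slide":[0,0,-0.14],"roll":0}

```text
t: 7.4
eef_pos: [680.1, -143.4, 149.9]
tcp_rot: [3.135, 0.003, 1.656]
ft_force: [-0.1, -0.9, -0.5]
opening: 0.304
grip_force: 0.0
```

```bash
python3 - <<'E'
from h import *
go(428,376,150,1.34)
E
```

```text
slide [0.539, -0.2068, -0.0001] roll 0.316 at [ 680.1 -143.4  149.9] yaw 1.656 j6 end~ 0.95 t 7.4
```

Request:
step_arm:
  increments:
    - {"slide":[0.054,-0.021,0],"roll":0}
    - {"slide":[0.108,-0.042,0],"roll":0}
    - {"slide":[0.162,-0.063,0],"roll":0}
    - {"slide":[0.216,-0.084,0],"roll":0}
    - {"slide":[0.27,-0.104,0],"roll":0}
  fingers: 0.5

```text
t: 8.02
eef_pos: [550.5, 118.6, 144.5]
tcp_rot: [-3.141, 0.0, 1.656]
ft_force: [1.3, 1.2, -0.1]
opening: 0.499
grip_force: 0.0
```

Request:
step_arm:
  increments:
    - {"slide":[0.054,-0.021,0],"roll":0.1}
    - {"slide":[0.108,-0.042,0],"roll":0.2}
    - {"slide":[0.162,-0.063,0],"roll":0.316}
    - {"slide":[0.216,-0.084,0],"roll":0.316}
    - {"slide":[0.269,-0.103,0],"roll":0.316}

```text
t: 8.65
eef_pos: [424.9, 377.8, 144.5]
tcp_rot: [-3.141, 0.001, 1.34]
ft_force: [0.7, 0.7, -0.5]
opening: 0.501
grip_force: 0.0
```

Request:
step_arm:
  increments:
    - {"slide":[0,0,0],"roll":0}
    - {"slide":[0,0,0],"roll":0}

```text
t: 8.9
eef_pos: [426.0, 376.0, 144.6]
tcp_rot: [-3.141, 0.001, 1.341]
ft_force: [-0.8, -0.3, 0.4]
opening: 0.501
grip_force: 0.0
```

```bash
python3 - <<'E'
from h import *
c=look("wall_plug_mid","p1")
blob(c,"wall_plug_mid",4,25,8)
go(428,376,2,1.34)
E
```

```text
mark [319. 188.] 0.74 [428.  376.2   7. ]
box [315. 160. 328. 218.] 0.86
wall_plug_mid blob c [428.4 378.3] yaw 1.327 size [60.6 15.1] z [ 9.1 14.  16.5] 780
slide [0.0009, 0.001, 0.1432] roll -0.001 at [426.9 375.4 145.2] yaw 1.339 j6 end~ 0.95 t 9.1
```

Request:
step_arm:
  increments:
    - {"slide":[0.002,0.001,0.05],"roll":0.012}
    - {"slide":[0.002,0.001,0.1],"roll":0.012}
    - {"slide":[0.002,0.001,0.132],"roll":0.012}
    - {"slide":[0.002,0.001,0.142],"roll":0.012}
    - {"slide":[0.002,0.001,0.142],"roll":0.012}

```text
t: 9.72
eef_pos: [428.1, 377.8, 3.5]
tcp_rot: [-3.141, 0.0, 1.328]
ft_force: [0.8, 0.8, 0.0]
opening: 0.5
grip_force: 0.0
```

Request:
step_arm:
  increments:
    - {"slide":[0,0,0],"roll":0}
    - {"slide":[0,0,0],"roll":0}
    - {"slide":[0,0,0],"roll":0}
    - {"slide":[0,0,0],"roll":0}
    - {"slide":[0,0,0],"roll":0}
  fingers: 0

```text
t: 10.35
eef_pos: [427.8, 378.2, 3.7]
tcp_rot: [3.141, -0.0, 1.328]
ft_force: [-1.0, -0.7, 5.0]
opening: 0.145
grip_force: 30.0
```

```bash
python3 - <<'E'
from h import *
go(604,-100,120,1.65)
E
```

```text
slide [-0.4219, 0.2859, -0.1163] roll -0.322 at [427.8 378.2   3.7] yaw 1.328 j6 end~ -0.24 t 10.35
```

Request:
step_arm:
  increments:
    - {"slide":[0,0,-0.05],"roll":0}
    - {"slide":[-0.02,0.014,-0.1],"roll":0}
    - {"slide":[-0.068,0.046,-0.116],"roll":0}
    - {"slide":[-0.116,0.078,-0.116],"roll":0}
    - {"slide":[-0.164,0.11,-0.116],"roll":0}

```text
t: 10.98
eef_pos: [495.5, 190.9, 119.7]
tcp_rot: [3.141, -0.0, 1.329]
ft_force: [1.1, 1.0, -0.2]
opening: 0.143
grip_force: 30.0
```

Request:
step_arm:
  increments:
    - {"slide":[-0.048,0.033,0],"roll":-0.1}
    - {"slide":[-0.096,0.066,0],"roll":-0.2}
    - {"slide":[-0.144,0.099,0],"roll":-0.322}
    - {"slide":[-0.192,0.132,0],"roll":-0.322}
    - {"slide":[-0.225,0.155,0],"roll":-0.322}

```text
t: 11.6
eef_pos: [592.0, -65.6, 119.2]
tcp_rot: [3.142, 0.0, 1.649]
ft_force: [-0.7, 0.8, -1.1]
opening: 0.146
grip_force: 30.0
```

Request:
step_arm:
  increments:
    - {"slide":[0,0,0],"roll":0}
    - {"slide":[0,0,0],"roll":0}

```text
t: 11.85
eef_pos: [591.0, -62.7, 119.1]
tcp_rot: [-3.141, -0.0, 1.65]
ft_force: [0.1, 0.7, -0.7]
opening: 0.145
grip_force: 30.0
```

```bash
python3 - <<'E'
from h import *
go(604.1,-100.4,7,1.66)
E
```

```text
slide [-0.0386, 0.0101, 0.1121] roll -0.01 at [591.  -62.7 119.1] yaw 1.65 j6 end~ -0.25 t 11.85
```

Request:
step_arm:
  increments:
    - {"slide":[-0.039,0.01,0.0],"roll":-0.01}
    - {"slide":[-0.039,0.01,0.04],"roll":-0.01}
    - {"slide":[-0.039,0.01,0.08],"roll":-0.01}
    - {"slide":[-0.039,0.01,0.105],"roll":-0.01}
    - {"slide":[-0.039,0.01,0.111],"roll":-0.01}

```text
t: 12.48
eef_pos: [603.7, -99.7, 7.1]
tcp_rot: [-3.139, -0.001, 1.662]
ft_force: [-0.7, 0.2, -0.5]
opening: 0.141
grip_force: 30.0
```

Request:
step_arm:
  increments:
    - {"slide":[0,0,0],"roll":0}
    - {"slide":[0,0,0],"roll":0}

```text
t: 12.72
eef_pos: [605.1, -101.0, 9.6]
tcp_rot: [3.14, 0.001, 1.661]
ft_force: [0.7, 0.3, -0.7]
opening: 0.145
grip_force: 30.0
```

Request:
step_arm:
  increments:
    - {"slide":[0,0,0.002],"roll":0}
    - {"slide":[0,0,0.002],"roll":0}

```text
t: 12.98
eef_pos: [604.7, -101.3, 6.7]
tcp_rot: [3.141, 0.0, 1.66]
ft_force: [0.3, 0.8, -0.5]
opening: 0.142
grip_force: 30.0
```

Request:
step_arm:
  increments:
    - {"slide":[0,0,0],"roll":0}
    - {"slide":[0,0,0],"roll":0}
    - {"slide":[0,0,0],"roll":0}
  fingers: 0.33

```text
t: 13.35
eef_pos: [604.6, -101.3, 6.4]
tcp_rot: [3.142, 0.0, 1.66]
ft_force: [0.2, -1.0, 0.2]
opening: 0.324
grip_force: 0.0
```

Request:
step_arm:
  increments:
    - {"slide":[0,0,-0.03],"roll":0}
    - {"slide":[0,0,-0.09],"roll":0}
    - {"slide":[0,0,-0.14],"roll":0}
    - {"slide":[0,0,-0.14],"roll":0}

```text
t: 13.85
eef_pos: [606.1, -101.6, 150.3]
tcp_rot: [3.135, 0.003, 1.66]
ft_force: [-0.4, 0.4, -0.3]
opening: 0.333
grip_force: 0.0
```

```bash
python3 - <<'E'
from h import *
go(433,-377,150,2.36)
E
```

```text
slide [-0.2588, -0.197, 0.0003] roll -0.7 at [ 606.1 -101.6  150.3] yaw 1.66 j6 end~ -1.51 t 13.85
```

Request:
step_arm:
  increments:
    - {"slide":[-0.045,-0.034,0],"roll":-0.14}
    - {"slide":[-0.09,-0.068,0],"roll":-0.28}
    - {"slide":[-0.135,-0.102,0],"roll":-0.42}
    - {"slide":[-0.18,-0.137,0],"roll":-0.56}
    - {"slide":[-0.225,-0.171,0],"roll":-0.7}
  fingers: 0.5

```text
t: 14.48
eef_pos: [452.9, -341.7, 145.3]
tcp_rot: [-3.142, -0.001, 2.365]
ft_force: [0.3, 0.3, -1.1]
opening: 0.502
grip_force: 0.0
```

```bash
python3 - <<'E'
from h import *
go(433,-377,150,2.36)
E
```

```text
slide [-0.0105, -0.0391, -0.0047] roll 0.005 at [ 452.9 -341.7  145.3] yaw 2.365 j6 end~ -1.51 t 14.47
```

Request:
step_arm:
  increments:
    - {"slide":[-0.01,-0.039,0],"roll":0}
    - {"slide":[-0.01,-0.039,0],"roll":0}
    - {"slide":[-0.01,-0.039,0],"roll":0}

```text
t: 14.85
eef_pos: [434.0, -374.6, 145.6]
tcp_rot: [3.141, -0.001, 2.36]
ft_force: [-0.3, -0.5, 0.6]
opening: 0.501
grip_force: 0.0
```

```bash
python3 - <<'E'
from h import *
c=look("bolt_mid","b1")
blob(c,"bolt_mid",4,25,8)
go(433,-377,2,2.36)
E
```

```text
mark [319. 193.] 0.82 [ 439.2 -376.3    8.5]
box [311. 162. 328. 221.] 0.88
bolt_mid blob c [ 435.4 -376.6] yaw 2.395 size [19.3 62.1] z [10.  14.1 18.4] 748
slide [-0.0007, -0.003, 0.1442] roll 0.002 at [ 434.6 -374.4  146.2] yaw 2.362 j6 end~ -1.51 t 15.05
```

View pics/b1.png

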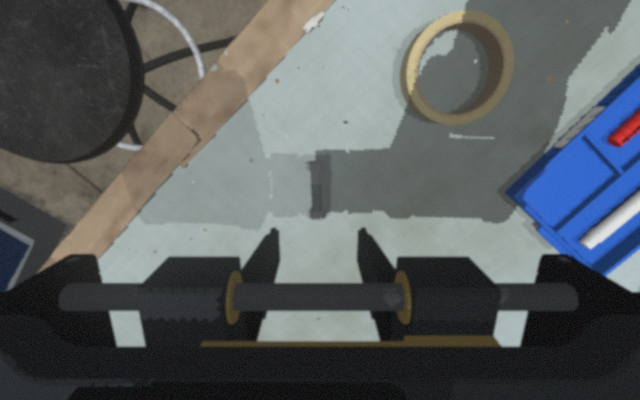

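```bash
python3 - <<'E'
from h import *
go(436.5,-376.5,2,2.385)
E
```

```text
slide [-0.0029, -0.0002, 0.1442] roll -0.023 at [ 434.6 -374.4  146.2] yaw 2.362 j6 end~ -1.53 t 15.05
```

Request:
step_arm:
  increments:
    - {"slide":[-0.003,0,0.05],"roll":-0.023}
    - {"slide":[-0.003,0,0.1],"roll":-0.023}
    - {"slide":[-0.003,0,0.132],"roll":-0.023}
    - {"slide":[-0.003,0,0.143],"roll":-0.023}
    - {"slide":[-0.003,0,0.143],"roll":-0.023}

```text
t: 15.68
eef_pos: [436.5, -377.2, 3.5]
tcp_rot: [-3.142, -0.0, 2.384]
ft_force: [-0.3, -1.5, -0.2]
opening: 0.499
grip_force: 0.0
```

Request:
step_arm:
  increments:
    - {"slide":[0,0,0],"roll":0}
    - {"slide":[0,0,0],"roll":0}
    - {"slide":[0,0,0],"roll":0}
    - {"slide":[0,0,0],"roll":0}
    - {"slide":[0,0,0],"roll":0}
  fingers: 0

```text
t: 16.3
eef_pos: [436.2, -377.6, 3.6]
tcp_rot: [-3.141, 0.0, 2.383]
ft_force: [-0.2, -0.0, 3.7]
opening: 0.096
grip_force: 30.0
```

```bash
python3 - <<'E'
from h import *
go(612,-188,120,1.66)
E
```

```text
slide [0.0027, 0.2585, -0.1164] roll 0.723 at [ 436.2 -377.6    3.6] yaw 2.383 j6 end~ -0.39 t 16.3
```

Request:
step_arm:
  increments:
    - {"slide":[0,0,-0.05],"roll":0}
    - {"slide":[0,0.02,-0.1],"roll":0.1}
    - {"slide":[0,0.075,-0.116],"roll":0.25}
    - {"slide":[0.001,0.13,-0.116],"roll":0.4}
    - {"slide":[0.002,0.185,-0.116],"roll":0.55}

```text
t: 16.92
eef_pos: [562.9, -240.5, 119.7]
tcp_rot: [3.141, 0.0, 1.828]
ft_force: [-0.4, -0.4, -1.2]
opening: 0.096
grip_force: 30.0
```

```bash
python3 - <<'E'
from h import *
go(612,-188,120,1.66)
E
```

```text
slide [0.0383, 0.0609, -0.0003] roll 0.168 at [ 562.9 -240.5  119.7] yaw 1.828 j6 end~ -0.39 t 16.93
```

Request:
step_arm:
  increments:
    - {"slide":[0.02,0.03,0],"roll":0.168}
    - {"slide":[0.038,0.061,0],"roll":0.168}
    - {"slide":[0.038,0.061,0],"roll":0.168}
    - {"slide":[0.038,0.061,0],"roll":0.168}

```text
t: 17.42
eef_pos: [610.4, -189.4, 119.1]
tcp_rot: [-3.141, -0.0, 1.666]
ft_force: [0.3, 1.4, 0.4]
opening: 0.098
grip_force: 30.0
```

```bash
python3 - <<'E'
from h import *
go(612,-188,7.5,1.66)
E
```

```text
slide [0.0013, 0.0017, 0.1116] roll 0.006 at [ 610.4 -189.4  119.1] yaw 1.666 j6 end~ -0.39 t 17.43
```

Request:
step_arm:
  increments:
    - {"slide":[0.001,0.002,0.04],"roll":0}
    - {"slide":[0.001,0.002,0.08],"roll":0}
    - {"slide":[0.001,0.002,0.105],"roll":0}
    - {"slide":[0.001,0.002,0.111],"roll":0}
    - {"slide":[0.001,0.002,0.112],"roll":0}

```text
t: 18.05
eef_pos: [612.7, -188.8, 7.9]
tcp_rot: [3.141, 0.0, 1.664]
ft_force: [0.4, 0.2, -0.1]
opening: 0.1
grip_force: 30.0
```

Request:
step_arm:
  increments:
    - {"slide":[0,0,0],"roll":0}
    - {"slide":[0,0,0],"roll":0}

```text
t: 18.3
eef_pos: [613.2, -188.3, 8.4]
tcp_rot: [3.14, 0.001, 1.665]
ft_force: [-0.4, 0.0, 0.4]
opening: 0.1
grip_force: 30.0
```

Lower the last bit, release, lift, head for the tape.

Request:
step_arm:
  increments:
    - {"slide":[0,0,0.002],"roll":0}
    - {"slide":[0,0,0.002],"roll":0}

```text
t: 18.55
eef_pos: [613.3, -188.2, 6.6]
tcp_rot: [3.14, 0.001, 1.665]
ft_force: [-1.7, 0.7, 10.4]
opening: 0.098
grip_force: 30.0
```

Request:
step_arm:
  increments:
    - {"slide":[0,0,0],"roll":0}
    - {"slide":[0,0,0],"roll":0}
    - {"slide":[0,0,0],"roll":0}
  fingers: 0.3

```text
t: 18.92
eef_pos: [612.8, -188.0, 5.3]
tcp_rot: [-3.142, 0.0, 1.665]
ft_force: [0.2, 0.5, 0.0]
opening: 0.293
grip_force: 0.0
```

Request:
step_arm:
  increments:
    - {"slide":[0,0,-0.03],"roll":0}
    - {"slide":[0,0,-0.09],"roll":0}
    - {"slide":[0,0,-0.14],"roll":0}
    - {"slide":[0,0,-0.14],"roll":0}

```text
t: 19.42
eef_pos: [614.3, -188.6, 149.3]
tcp_rot: [3.136, 0.003, 1.665]
ft_force: [0.7, 0.6, -0.5]
opening: 0.3
grip_force: 0.0
```

```bash
python3 - <<'E'
from h import *
go(442,68,150,1.57)
E
```

```text
slide [0.2717, -0.1473, -0.0007] roll 0.095 at [ 614.3 -188.6  149.3] yaw 1.665 j6 end~ 0.15 t 19.43
```

Request:
step_arm:
  increments:
    - {"slide":[0.05,-0.027,0],"roll":0.095}
    - {"slide":[0.1,-0.054,0],"roll":0.095}
    - {"slide":[0.15,-0.081,0],"roll":0.095}
    - {"slide":[0.2,-0.108,0],"roll":0.095}
    - {"slide":[0.25,-0.135,0],"roll":0.095}
  fingers: 0.9

```text
t: 20.05
eef_pos: [453.2, 49.3, 144.4]
tcp_rot: [-3.14, 0.0, 1.57]
ft_force: [1.4, 0.3, 0.5]
opening: 0.768
grip_force: 0.0
```

Request:
step_arm:
  increments:
    - {"slide":[0.023,-0.01,0],"roll":0}
    - {"slide":[0.023,-0.01,0],"roll":0}
    - {"slide":[0.023,-0.01,0],"roll":0}

```text
t: 20.42
eef_pos: [445.2, 70.6, 144.9]
tcp_rot: [-3.141, 0.0, 1.57]
ft_force: [0.4, 0.4, -0.1]
opening: 0.901
grip_force: 0.0
```

```bash
python3 - <<'E'
from h import *
c=look("black_tape_mid","t1")
blob(c,"black_tape_mid",12,28,9.5)
go(442,68,2,1.57)
E
```

```text
mark [320. 193.] 0.84 [448.8  66.6   9.5]
box [293. 171. 347. 225.] 0.78
black_tape_mid blob c [448.6  61.7] yaw 1.745 size [56.1 56.3] z [16.  19.2 20.4] 1621
slide [-0.0024, -0.0032, 0.1431] roll -0.001 at [445.2  70.4 145.1] yaw 1.569 j6 end~ 0.15 t 20.62
```

View pics/t1.png

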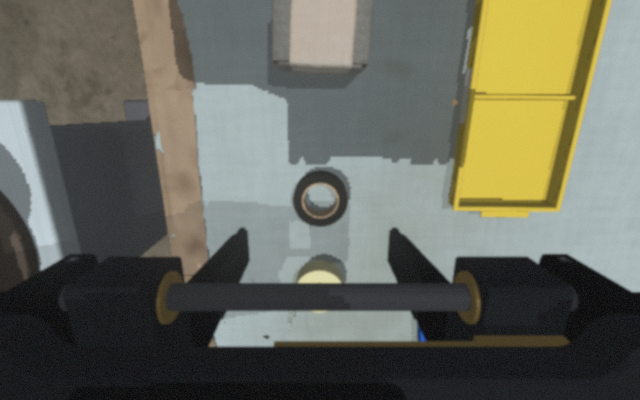

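Request:
step_arm:
  increments:
    - {"slide":[-0.008,0.003,0.05],"roll":0}
    - {"slide":[-0.008,0.003,0.1],"roll":0}
    - {"slide":[-0.008,0.003,0.13],"roll":0}
    - {"slide":[-0.008,0.003,0.14],"roll":0}
    - {"slide":[-0.008,0.003,0.14],"roll":0}

```text
t: 21.25
eef_pos: [448.0, 62.8, 5.3]
tcp_rot: [-3.141, 0.0, 1.57]
ft_force: [0.5, -1.3, 1.0]
opening: 0.9
grip_force: 0.0
```

Request:
step_arm:
  increments:
    - {"slide":[0,0,0],"roll":0}
    - {"slide":[0,0,0],"roll":0}
    - {"slide":[0,0,0],"roll":0}
    - {"slide":[0,0,0],"roll":0}
    - {"slide":[0,0,0],"roll":0}
  fingers: 0.3

```text
t: 21.88
eef_pos: [448.1, 63.1, 5.8]
tcp_rot: [3.141, 0.0, 1.57]
ft_force: [-1.8, -0.2, 6.8]
opening: 0.586
grip_force: 30.0
```

```bash
python3 - <<'E'
from h import *
go(640,20,120,1.56)
E
```

```text
slide [-0.043, 0.1919, -0.1142] roll 0.01 at [448.1  63.1   5.8] yaw 1.57 j6 end~ 0.04 t 21.88
```

Request:
step_arm:
  increments:
    - {"slide":[0,0,-0.05],"roll":0}
    - {"slide":[0,0.03,-0.09],"roll":0}
    - {"slide":[0.01,0.08,-0.114],"roll":0}
    - {"slide":[0.02,0.135,-0.114],"roll":0}
    - {"slide":[0.035,0.19,-0.114],"roll":0}

```text
t: 22.5
eef_pos: [639.5, 98.2, 120.0]
tcp_rot: [3.141, 0.0, 1.57]
ft_force: [-0.3, -0.7, -0.7]
opening: 0.583
grip_force: 30.0
```

Request:
step_arm:
  increments:
    - {"slide":[0,0,0],"roll":0}
    - {"slide":[0,0,0],"roll":0}

```text
t: 22.75
eef_pos: [636.9, 98.0, 118.7]
tcp_rot: [-3.14, 0.0, 1.571]
ft_force: [-1.0, -0.6, -0.4]
opening: 0.588
grip_force: 30.0
```

```bash
python3 - <<'E'
from h import *
c=imaging.read_camera("wrist");cv2.imwrite("pics/w3.png",c["color"][...,::-1])
im=c["color"].astype(int);P=cloud(c)
m=(im[...,0]-im[...,2]>80)&(P[...,2]>15)&(P[...,2]<25)&(c["z_map"]>0)
print(m.sum(),cv2.minAreaRect(P[m][:,:2].astype(np.float32)))
go(640,106,120,1.56)
E
```

```text
1263 ((640.1388549804688, 152.2566375732422), (215.12109375, 108.9617691040039), 89.85552215576172)
slide [0.0082, 0.0033, -0.001] roll 0.01 at [636.7  97.8 119. ] yaw 1.57 j6 end~ 0.18 t 22.8
```

View pics/w3.png

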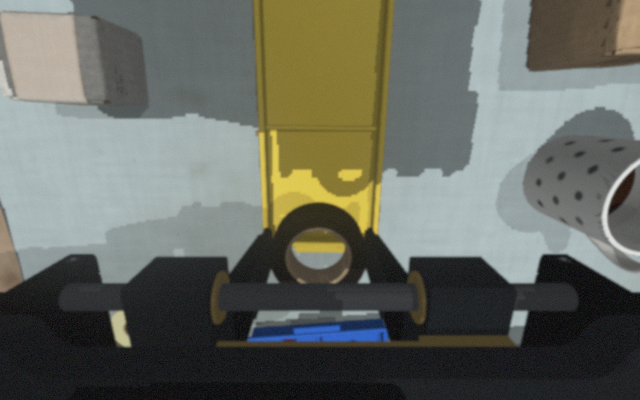

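```bash
python3 - <<'E'
from h import *
c=imaging.read_camera("wrist")
print(ray(c,(320,129),12),[ray(c,p,20)[:2].round(1) for p in((256,20),(393,20),(264,170),(383,170))])
E
```

```text
[639.41571971 161.39423214  12.        ] [array([588.6, 246.2]), array([697. , 246.1]), array([588.8, 125.7]), array([696.3, 125.7])]
```

```bash
python3 - <<'E'
from h import *
go(640.5,106,9.5,1.57)
E
```

```text
slide [0.0082, 0.0037, 0.1098] roll 0.0 at [636.8  97.8 119.3] yaw 1.57 j6 end~ 0.17 t 22.85
```

Request:
step_arm:
  increments:
    - {"slide":[0.008,0.003,0.03],"roll":0}
    - {"slide":[0.008,0.003,0.07],"roll":0}
    - {"slide":[0.008,0.003,0.095],"roll":0}
    - {"slide":[0.008,0.003,0.105],"roll":0}
    - {"slide":[0.008,0.003,0.109],"roll":0}

```text
t: 23.48
eef_pos: [640.8, 105.8, 10.7]
tcp_rot: [3.141, 0.0, 1.57]
ft_force: [0.3, 0.2, -0.5]
opening: 0.587
grip_force: 30.0
```

Request:
step_arm:
  increments:
    - {"slide":[0,0,0.001],"roll":0}
    - {"slide":[0,0,0.002],"roll":0}
    - {"slide":[0,0,0.002],"roll":0}

```text
t: 23.85
eef_pos: [641.1, 106.0, 8.9]
tcp_rot: [3.141, 0.0, 1.57]
ft_force: [-0.1, 0.0, 1.0]
opening: 0.584
grip_force: 30.0
```

Request:
step_arm:
  increments:
    - {"slide":[0,0,0],"roll":0}
    - {"slide":[0,0,0],"roll":0}
    - {"slide":[0,0,0],"roll":0}
  fingers: 0.68

```text
t: 24.22
eef_pos: [640.9, 106.0, 8.4]
tcp_rot: [3.142, 0.0, 1.57]
ft_force: [-0.4, 0.1, 0.2]
opening: 0.679
grip_force: 0.0
```

Request:
step_arm:
  increments:
    - {"slide":[0,0,-0.03],"roll":0}
    - {"slide":[0,0,-0.09],"roll":0}
    - {"slide":[0,0,-0.15],"roll":0}
    - {"slide":[0,0,-0.19],"roll":0}
    - {"slide":[0,0,-0.19],"roll":0}

```text
t: 24.85
eef_pos: [642.0, 106.1, 201.8]
tcp_rot: [3.136, -0.0, 1.57]
ft_force: [0.2, -0.5, -1.4]
opening: 0.679
grip_force: 0.0
```

```bash
python3 - <<'E'
from h import *
go(440,208,200,0.0)
E
```

```text
slide [0.1018, -0.202, 0.0018] roll 1.57 at [642.  106.1 201.8] yaw 1.57 j6 end~ 2.01 t 24.85
```

Request:
step_arm:
  increments:
    - {"slide":[0.025,-0.05,0],"roll":0.18}
    - {"slide":[0.05,-0.1,0],"roll":0.36}
    - {"slide":[0.075,-0.15,0],"roll":0.54}
    - {"slide":[0.1,-0.2,0],"roll":0.72}
    - {"slide":[0.102,-0.202,0],"roll":0.9}
  fingers: 1

```text
t: 25.48
eef_pos: [435.6, 209.0, 197.6]
tcp_rot: [-3.141, 0.002, 0.667]
ft_force: [0.7, -0.5, -0.1]
opening: 0.998
grip_force: 0.0
```

Request:
step_arm:
  increments:
    - {"slide":[0,0,0],"roll":0.17}
    - {"slide":[0,0,0],"roll":0.34}
    - {"slide":[0,0,0],"roll":0.51}
    - {"slide":[0,0,0],"roll":0.67}
    - {"slide":[0,0,0],"roll":0.67}

```text
t: 26.1
eef_pos: [438.5, 208.0, 197.4]
tcp_rot: [3.141, 0.002, 0.001]
ft_force: [-0.7, 0.5, 0.1]
opening: 1.002
grip_force: 0.0
```

```bash
python3 - <<'E'
from h import *
c=look("white_carton_mid","c1")
blob(c,"white_carton_mid",50,75,31)
go(450,208,120,0)
E
```

```text
mark [315. 174.] 0.58 [448.9 212.   31.5]
mark [185.  69.] 0.18 [558.4 346.   31.5]
box [290. 135. 347. 217.] 0.71
white_carton_mid blob c [448.6 212. ] yaw 3.102 size [59.  75.6] z [58.9 62.8 64.5] 3948
slide [0.0112, 0.0001, 0.078] roll 0.003 at [438.8 208.  198. ] yaw 0.003 j6 end~ 2.0 t 26.3
```

View pics/c1.png

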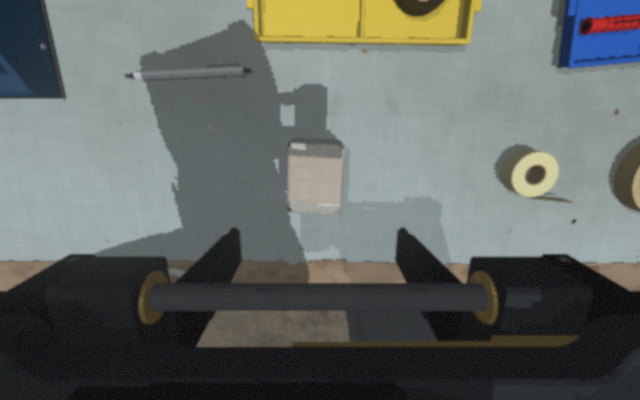

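Request:
step_arm:
  increments:
    - {"slide":[0.01,-0.004,0],"roll":0.04}
    - {"slide":[0.01,-0.004,0.05],"roll":0.04}
    - {"slide":[0.01,-0.004,0.1],"roll":0.04}
    - {"slide":[0.01,-0.004,0.145],"roll":0.04}
    - {"slide":[0.01,-0.004,0.168],"roll":0.04}

```text
t: 26.92
eef_pos: [448.1, 211.8, 28.1]
tcp_rot: [3.141, 0.002, -0.038]
ft_force: [-0.3, -0.5, -0.2]
opening: 1.0
grip_force: 0.0
```

Request:
step_arm:
  increments:
    - {"slide":[0,0,0],"roll":0}
    - {"slide":[0,0,0],"roll":0}
    - {"slide":[0,0,0],"roll":0}
    - {"slide":[0,0,0],"roll":0}
    - {"slide":[0,0,0],"roll":0}
  fingers: 0.3

```text
t: 27.55
eef_pos: [449.3, 212.2, 31.2]
tcp_rot: [-3.141, -0.001, -0.04]
ft_force: [-0.7, -0.7, 7.1]
opening: 0.642
grip_force: 30.0
```

```bash
python3 - <<'E'
from h import *
go(640.5,215,110,-0.01)
E
```

```text
slide [0.1909, -0.0104, -0.0788] roll -0.03 at [449.3 212.2  31.2] yaw -0.04 j6 end~ 1.9 t 27.55
```

Request:
step_arm:
  increments:
    - {"slide":[0,0,-0.05],"roll":0}
    - {"slide":[0.02,0,-0.079],"roll":0}
    - {"slide":[0.07,-0.01,-0.079],"roll":-0.03}
    - {"slide":[0.13,-0.01,-0.079],"roll":-0.03}
    - {"slide":[0.191,-0.01,-0.079],"roll":-0.03}

```text
t: 28.18
eef_pos: [641.8, 214.5, 109.9]
tcp_rot: [-3.142, -0.001, -0.009]
ft_force: [-0.4, 0.8, -1.2]
opening: 0.645
grip_force: 30.0
```

Request:
step_arm:
  increments:
    - {"slide":[0,0,0],"roll":0}
    - {"slide":[0,0,0],"roll":0}

```text
t: 28.42
eef_pos: [639.3, 214.4, 108.9]
tcp_rot: [3.141, 0.001, -0.01]
ft_force: [-1.0, 0.6, 0.5]
opening: 0.646
grip_force: 30.0
```

```bash
python3 - <<'E'
from h import *
go(640.5,215.5,35,-0.01)
E
```

```text
slide [0.0012, -0.0011, 0.0739] roll 0.0 at [639.3 214.4 108.9] yaw -0.01 j6 end~ 1.91 t 28.43
```

Request:
step_arm:
  increments:
    - {"slide":[0.001,-0.001,0.03],"roll":0}
    - {"slide":[0.001,-0.001,0.055],"roll":0}
    - {"slide":[0.001,-0.001,0.068],"roll":0}
    - {"slide":[0.001,-0.001,0.072],"roll":0}
    - {"slide":[0.001,-0.001,0.073],"roll":0}

```text
t: 29.05
eef_pos: [641.3, 215.7, 37.0]
tcp_rot: [-3.141, -0.001, -0.01]
ft_force: [0.1, -0.3, -0.9]
opening: 0.644
grip_force: 30.0
```

Request:
step_arm:
  increments:
    - {"slide":[0,0,0.001],"roll":0}
    - {"slide":[0,0,0.002],"roll":0}
    - {"slide":[0,0,0.002],"roll":0}

```text
t: 29.42
eef_pos: [641.3, 215.5, 34.5]
tcp_rot: [3.142, -0.0, -0.01]
ft_force: [-0.0, -0.1, -0.5]
opening: 0.645
grip_force: 30.0
```

Request:
step_arm:
  increments:
    - {"slide":[0,0,0.001],"roll":0}
    - {"slide":[0,0,0.001],"roll":0}

```text
t: 29.68
eef_pos: [641.3, 215.5, 34.3]
tcp_rot: [-3.142, -0.001, -0.01]
ft_force: [-2.6, -0.3, 6.6]
opening: 0.645
grip_force: 30.0
```

Request:
step_arm:
  increments:
    - {"slide":[0,0,0],"roll":0}
    - {"slide":[0,0,0],"roll":0}
    - {"slide":[0,0,0],"roll":0}
  fingers: 0.9

```text
t: 30.05
eef_pos: [641.2, 215.5, 33.2]
tcp_rot: [3.141, 0.0, -0.01]
ft_force: [0.1, -0.1, 0.2]
opening: 0.879
grip_force: 0.0
```

Request:
step_arm:
  increments:
    - {"slide":[0,0,-0.03],"roll":0}
    - {"slide":[0,0,-0.09],"roll":0}
    - {"slide":[0,0,-0.15],"roll":0}
    - {"slide":[0,0,-0.2],"roll":0}
    - {"slide":[0,0,-0.2],"roll":0}

```text
t: 30.68
eef_pos: [642.4, 215.8, 237.8]
tcp_rot: [-3.14, -0.007, -0.01]
ft_force: [0.0, -0.5, -0.9]
opening: 0.899
grip_force: 0.0
```

Request:
step_arm:
  increments:
    - {"slide":[-0.05,0.03,0],"roll":0}
    - {"slide":[-0.1,0.07,0],"roll":0}
    - {"slide":[-0.15,0.11,0],"roll":0}
    - {"slide":[-0.2,0.15,0],"roll":0}
    - {"slide":[-0.2,0.19,0],"roll":0}

```text
t: 31.3
eef_pos: [436.2, 26.9, 232.9]
tcp_rot: [-3.142, 0.002, -0.009]
ft_force: [0.9, -0.4, -0.5]
opening: 0.898
grip_force: 0.0
```

```bash
python3 - <<'E'
from h import *
w=imaging.read_camera("wrist")["color"][...,::-1]
t=imaging.read_camera("top")["color"][140:265,180:460,::-1]
s=imaging.read_camera("side")["color"][150:310,190:430,::-1]
cv2.imwrite("pics/f1.png",w)
cv2.imwrite("pics/f2.png",cv2.resize(t,(800,357),interpolation=cv2.INTER_CUBIC))
cv2.imwrite("pics/f3.png",cv2.resize(s,(800,533),interpolation=cv2.INTER_CUBIC))
E
```

```text
(no output)
```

View pics/f1.png

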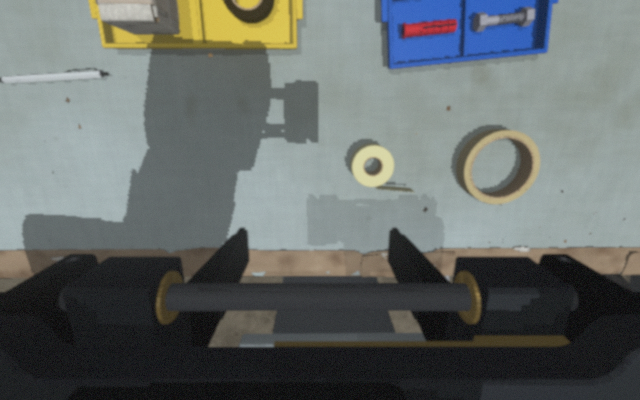

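View pics/f2.png

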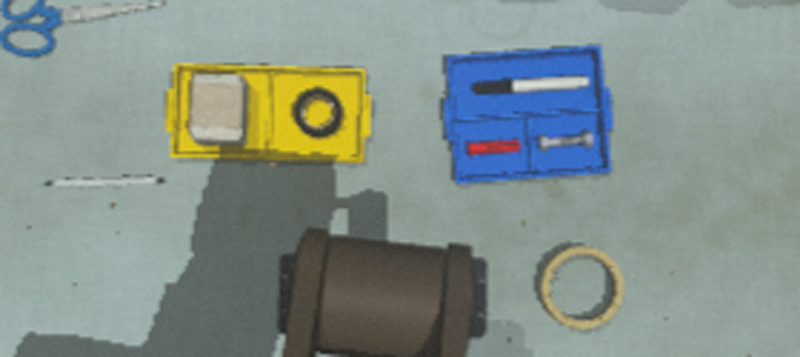

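View pics/f3.png

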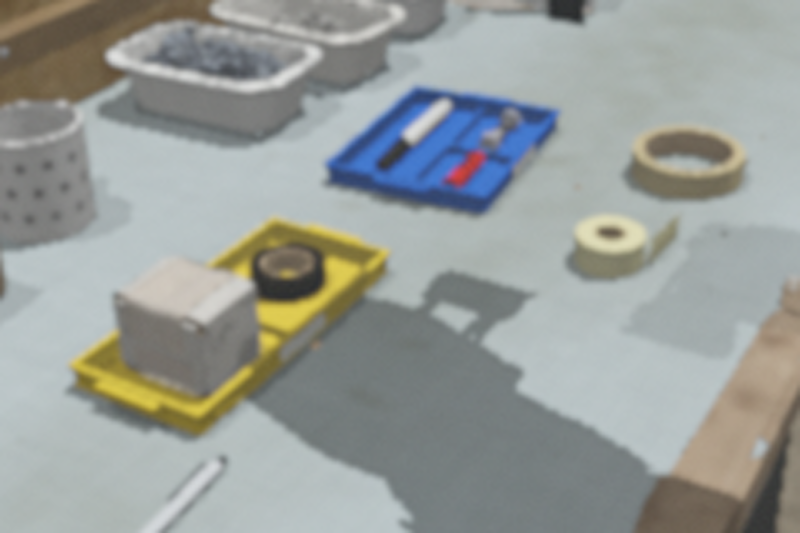

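The final views show every item in place. In the top crop the marker is at (530,85), plug at (493,147), bolt at (565,141), tape at (318,111) and carton at (217,108). The masking tape, label roll and thin pen have not moved.

```bash
python3 -c "
from h import *
print(env.job_done())"
```

```text
the job is handed in; nothing more can be done
None
```

Both kits are made up and the job is handed in: the final camera views show all five items in their compartments, with the masking tape, label roll and thin pen not moved, in about 31 s of robot time.

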